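Nest the lens caps

TASK

Put the projection lens caps away as one nest: first take the steel guide roller out of the big cap and put it in the green parts tray, then set the brass middle cap into the big cap, and last the red small cap into the middle one. The caps stay mouth up throughout, each one lowered gently, not dropped, so that its knob stands level in the middle of the cap below. Leave the big cap where it is, and do not disturb anything else on the bench or in the tray.

Things in the scene. Friction and masses are not known exactly. Their poses are not given: they have to be found in the camera images.
- big_cap_center (a point): Big lens cap: domed aluminium lid standing mouth up on its flat black knob. 124 across the rim, 36 high. Point: on its axis, half-way up (18 above its underside). Inside, a flat round floor 52 across lies 10 above the underside; the 3 thick wall slopes up and outward from it. 0.22 kg. z up along the axis.
- mid_cap_center (a point): Middle lens cap: domed brass lid, mouth up on its flat knob (34 across). 68 across the rim, 42 high, the top 15 an upright skirt to grip across. Point: on its axis, half-way up (21 above its underside). Inner floor 34 across, 16 above the underside, wall 3 thick. Nested: its rim is 16 above the big cap's rim, this point 13 above the big cap's point. 0.11 kg. z up along the axis.
- small_cap_center (a point): Small lens cap: domed red lid, mouth up on its flat black knob (24 across, 18 high). 46 across the rim, 50 high, the top 16 an upright skirt to grip across. Point: on its axis, half-way up (25 above its underside). Nested: its rim is 24 above the middle cap's rim, this point 20 above the middle cap's point. 0.05 kg. z up along the axis.
- roller_center (a point): Steel guide roller, a small spool 24 diameter and 34 high, standing upright on the floor of the big cap at the start, its top 8 above the big cap's rim, up to 14 off the cap's axis. This point is at its centre, half-way up. Mass about 0.05 kg.
- tray: Green open parts tray, fixed, 170 (its x) by 120 (its y), 22 high, walls and floor 3 thick; origin at the centre of its underside. The gate spring lies in its far end, about 55 towards its +x; the rest is empty.
- spring: brass gate spring, a coil 14 thick and 38 long (along its own y), lying in the far (+x) end of the tray; origin under its centre; a bystander
- reel: tin rewind reel lying flat, 150 diameter, 22 high; origin centre of underside; a bystander
- lamp_knob: black cast iron lamp adjuster knob, 54 across, 33 high; origin centre of underside; a bystander
- stopper: green glass bottle stopper, 34 across, 47 high; origin centre of underside; a bystander
- cleaner: amber bottle of lens cleaner, 52 diameter, 120 high; origin centre of underside; a bystander
- lens: black projection lens barrel with a brass band, standing upright, 70 diameter, 130 high; origin centre of underside; a bystander
- screwdriver: screwdriver lying on the bench at the robot's right; origin under its middle; a bystander
Not all that is in view belongs to the job. Of the things shaped like the part that bears mid_cap_center, the brass one is meant.

How it is judged:
By the outcome, as a careful person would: the job done as asked, in the order asked, and still so for the second after the job is handed in, with the robot touching nothing.
It also fails if it takes over 69 s, if anything falls off the work surface, if the arm or the gripper's body presses on something with over 40 N, if the wrist force passes 120 N, or if a joint passes its speed limit or range.

ROBOT

A 6-joint arm with a two-finger parallel gripper is mounted at the origin on the work surface. World frame = base frame: x ahead of the robot, y to its left, z up, the work surface at z = 0. Lengths are in m, angles in rad, forces in N, time in s.
With the tool pointing down it reaches from about 0.325 to 0.775 m from the base axis. Payload 5.5 kg.
Tool frame: the origin (TCP) lies between the finger pads; the fingertips stand 22 mm ahead of it and the grasp point (between the pads) lies 3 mm ahead of it; y points along the fingers, x is the direction in which the jaws open and shut, and the axes are right-handed (so a half turn about y gives the same grasp; the last joint's range is limited). The gripper opens to 88 mm and grips with 3 to 60 N. Pads are 20 mm wide; open, the fingers measure 115 mm over their backs; the gripper's body (75 mm by 178 mm) begins 61 mm behind the grasp point.
Start: joints at [1.258, 0.091, 1.231, -0, 1.82, -0.057], TCP at [0.152, 0.58, 0.245] pointing down, gripper open.
Joint ranges: [-2.87, 2.87], [-0.86, 2.18], [0.17, 2.46], [-1.51, 4.65], [0.06, 2.69], [-2.65, 2.65]. Speed limits (rad/s): [2.57, 2.57, 3.01, 3.14, 3.14, 3.14].

INTERFACE

Orientations are given as [roll, pitch, yaw] about the fixed x, y, z axes, in that order (R = Rz(yaw) Ry(pitch) Rx(roll)).
In Python, from plant import arm, cams gives the robot as it stands.
- The arm moves only by the shell command python3 -m pendant 'ROWS'. ROWS is JSON, a list of rows, each an object of numbers: "jaw": the closure in counts, from 0 (fully open) to 255 (shut); "dx", "dy", "dz": the shift along the tool's x, y, z in cm; "twist": the turn about the tool's y in rad. A call has 1 to 5 rows; each row is the pose to reach, as a shift and turn from the pose commanded when the call began, along the tool's axes at that moment; what a row does not reach only later rows make up. A row lasts 1/8 s, in which the tool goes at most 62.5 mm and 10.7 degrees, less where a joint would pass 70% of its speed; a pose out of reach is approached as far as the arm can. A call with a gripper value outside its range is refused whole. The fingers move at their own pace and stop on an object; the grip force is fixed at half the most. Time passes only in rows, so rows that repeat a pose let the fingers close. It gives the time, the measured TCP pose, the force and the opening at its end, in the units of the state.
- arm.get_state(): the state, without advancing time (a new reading comes with each control period).
- cams.grab_frame(name): name is "scene" or "top" or "wrist"; returns the picture (384x512x3 uint8, red, green, blue); there is no depth.
- cams.camera_info(name): a dict with "camera_matrix" (3x3 intrinsics, pixels), "eye" and "orientation" of the camera in the world; the wrist camera has in their place "T_tool_cam" (4x4, takes a point from camera to tool coordinates, whose origin is the TCP and whose axes are the tool frame's). Camera axes: x right, y down, z forward; pixel columns grow to the right and rows downward; lengths in m; the calibration is good to about 2 mm. A picture is of the moment at which its call begins: read the wrist's pose just before it. camera_info takes no time and is no camera call.
- arm.sign_off(): hands the job in, once; it reports no verdict.
The state is a dict: "clock": time; "qpos": joint angles; "qd": joint speeds; "joint_torque": joint torques, N m; "eef_pos": TCP position; "ee_rot": TCP orientation; "force": force on the tool from outside, world axes, zero at the start; "wrist_torque": the same for the moment, N m; "grip_width": finger opening in m.
Only numpy, scipy, OpenCV 4.12 (cv2) and the standard library are available. Lean on these libraries where they do the work, as an engineer would, in place of code of your own. Each camera call takes 0.05 s, during which the arm holds its last target. There are 200 camera calls.

## Working session

There is one attempt and no reset: what is moved stays moved. The work goes in short steps, Python scripts to look and compute and a shell command to move; the robot and the scene stay as the last step left them, time stands still between calls to the robot, and variables do not carry over. Pictures are saved under pics/ and viewed, about 8 in all and at most 12, crops included, and the job is handed in when it is done.

```bash
ls; mkdir -p pics
python3 - <<'E'
from plant import arm,cams
import cv2,numpy as np
np.set_printoptions(precision=4,suppress=True)
s=arm.get_state();print(s['clock'],s['eef_pos'],s['ee_rot'],s['grip_width'],s['force'])
for n in('scene','top','wrist'):
    i=cams.camera_info(n);print(n,i)
for n in('scene','top'):
    cv2.imwrite(f'pics/{n}0.png',cams.grab_frame(n)[:,:,::-1])
E
```

```text
pics
0.0 [0.1517 0.5803 0.2435] [-1.5707  0.0019  1.3151] 0.08805682322071344 [-0.0759  0.9749 -0.1408]
scene {'camera_matrix': array([[394.7715,   0.    , 258.1366],
       [  0.    , 394.7715, 193.0586],
       [  0.    ,   0.    ,   1.    ]]), 'eye': array([ 0.9904, -0.7322,  0.8692]), 'orientation': array([-2.3533,  0.0098,  0.546 ])}
top {'camera_matrix': array([[388.2968,   0.    , 256.9782],
       [  0.    , 388.2968, 194.0649],
       [  0.    ,   0.    ,   1.    ]]), 'eye': array([ 0.4822, -0.0168,  1.0531]), 'orientation': array([-3.0601, -0.0408, -1.5546])}
wrist {'camera_matrix': array([[331.0279,   0.    , 257.4436],
       [  0.    , 331.0279, 194.3209],
       [  0.    ,   0.    ,   1.    ]]), 'T_tool_cam': array([[ 1.    ,  0.0003,  0.002 , -0.0006],
       [-0.0018, -0.2789,  0.9603, -0.141 ],
       [ 0.0008, -0.9603, -0.2789,  0.0754],
       [ 0.    ,  0.    ,  0.    ,  1.    ]])}
```

View pics/top0.png

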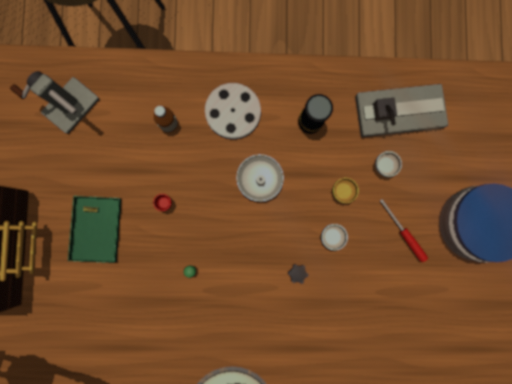

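View pics/scene0.png

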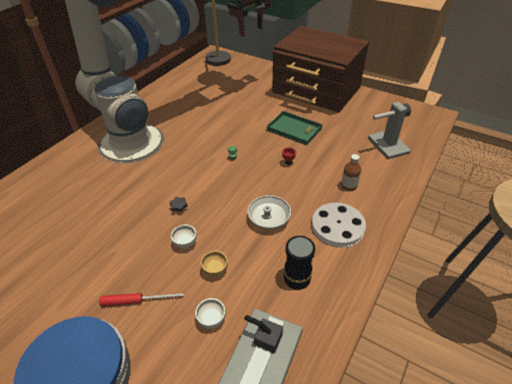

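The top view shows the big cap at (260,178) with the roller at (261,181) in it, and the red small cap at (164,204). Three things could be taken for the mid cap: brass (345,191), grey-white (334,237) and grey-white (388,165). The brass one is the one meant. The tray is at (95,230) with the spring at its top end (90,210). The scene view agrees with this.

```bash
cat > h.py <<'E'
from plant import arm,cams
import cv2,numpy as np
from scipy.spatial.transform import Rotation as R
np.set_printoptions(precision=4,suppress=True)
def cam(n):
    i=cams.camera_info(n);K=i['camera_matrix']
    if n!='wrist': return K,R.from_euler('xyz',i['orientation']).as_matrix(),np.array(i['eye'])
    s=arm.get_state();T=i['T_tool_cam'];Rt=R.from_euler('xyz',s['ee_rot']).as_matrix()
    return K,Rt@T[:3,:3],Rt@T[:3,3]+s['eef_pos']
def toz(c,u,v,z):
    K,Rc,e=c;d=Rc@np.linalg.inv(K)@[u,v,1.];return e+d*(z-e[2])/d[2]
def proj(c,p):
    K,Rc,e=c;q=K@(Rc.T@(np.asarray(p)-e));return q[:2]/q[2]
def state():
    s=arm.get_state();print('t',round(s['clock'],2),'tcp',s['eef_pos'],'rot',s['ee_rot'],'w',round(s['grip_width'],4),'F',s['force'])
def delta(p):  # cm in tool axes from TCP to world point p
    s=arm.get_state();return R.from_euler('xyz',s['ee_rot']).as_matrix().T@(np.asarray(p)-s['eef_pos'])*100
E
python3 - <<'E'
from h import *
im=cv2.imread('pics/top0.png');c=cam('top')
for n,u,v,z in[('big',260,178,.036),('roller',261,181,.044),('mid',345,191,.042),('small',164,204,.05),('tray',95,230,.022),('tray tl',73,197,.022),('tray br',118,262,.022),('spring',90,210,.014),('stopper',190,271,.04),('decoy',334,237,.04),('lens',319,106,.13)]:
    print(n,toz(c,u,v,z))
crop=cv2.resize(im[140:260,130:410],None,fx=2.85,fy=2.85,interpolation=cv2.INTER_CUBIC)
cv2.imwrite('pics/crop0.png',crop)
E
```

```text
big [ 0.6087 -0.0643  0.036 ]
roller [ 0.5998 -0.0666  0.044 ]
mid [ 0.5781 -0.2892  0.042 ]
small [0.5346 0.1817 0.05  ]
tray [0.4651 0.3627 0.022 ]
tray tl [0.55   0.4236 0.022 ]
tray br [0.3835 0.3    0.022 ]
spring [0.5171 0.3812 0.014 ]
stopper [0.3647 0.1116 0.04  ]
decoy [ 0.4568 -0.2604  0.04  ]
lens [ 0.7775 -0.2017  0.13  ]
```

View pics/crop0.png

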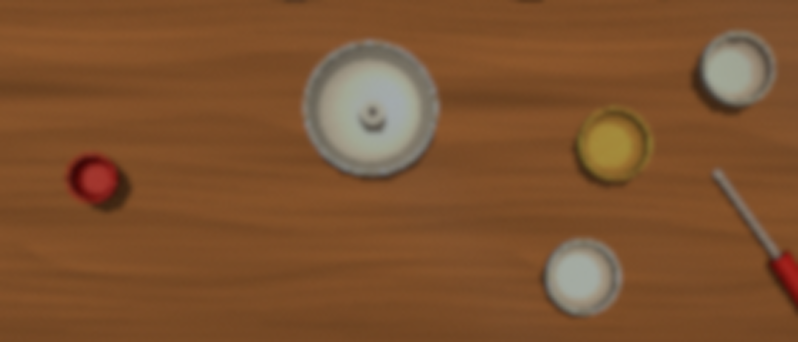

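The crop shows a brass cap with its bowl at full-image (345.4,190.9), the big cap's rim at (260.2,178), the roller top at (260.5,179) and the red cap at (163,203). The big rim measures about 121 mm across, which agrees with 124. I'll move to hover over the big cap for a wrist view.

```bash
python3 -m pendant '[{"dx":-5,"dz":-5.8},{"dx":-10,"dz":-11.7},{"dx":-14,"dz":-16.4},{"dx":-18,"dz":-21},{"dx":-22,"dz":-25.7}]'
python3 -m pendant '[{"dx":-4,"dz":-4.7},{"dx":-8,"dz":-9.4},{"dx":-12,"dz":-14},{"dx":-16,"dz":-18.7},{"dx":-20,"dz":-23.4}]'
python3 -m pendant '[{"dx":-3,"dz":-3.6,"twist":-0.12},{"dx":-6,"dz":-7.2,"twist":-0.25},{"dx":-9,"dz":-10.9,"twist":-0.25},{"dx":-9,"dz":-10.9,"twist":-0.25},{"dx":-9,"dz":-10.9,"twist":-0.25}]'
cat > look.py <<'E'
import sys
from h import *
state();c=cam('wrist');im=cams.grab_frame('wrist')[:,:,::-1].copy();cv2.imwrite(sys.argv[1],im)
import pickle;pickle.dump(c,open(sys.argv[1]+'.pkl','wb'))
E
python3 look.py pics/w1.png
```

```text
t 0.1 tcp [0.1517 0.5803 0.2436] rot [-1.5707  0.0018  1.315 ] w 0.0879 F [-0.4063  0.4375  0.2985]validation failed for argument at $[0]...
validation failed for argument at $[0]...
validation failed for argument at $[0]...
```

View pics/w1.png

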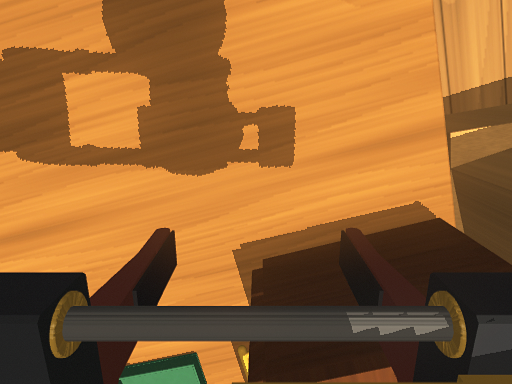

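The moves were refused, probably because each row needs every field. The picture shows only the gripper's surroundings: finger tips at (165,235) and (350,235), tray corner at (165,370).

```bash
python3 -m pendant '[{"jaw":0,"dx":-5,"dy":0,"dz":-5.8,"twist":0},{"jaw":0,"dx":-10,"dy":0,"dz":-11.7,"twist":0},{"jaw":0,"dx":-14,"dy":0,"dz":-16.4,"twist":0},{"jaw":0,"dx":-18,"dy":0,"dz":-21,"twist":0},{"jaw":0,"dx":-22,"dy":0,"dz":-25.7,"twist":0}]'
```

```text
clock: 0.78
eef_pos: [0.3307, 0.322, 0.2444]
ee_rot: [-1.571, -0.0, 1.315]
force: [1.0, -0.1, -0.2]
grip_width: 0.0877
```

```bash
python3 -m pendant '[{"jaw":0,"dx":-4,"dy":0,"dz":-4.7,"twist":0},{"jaw":0,"dx":-8,"dy":0,"dz":-9.4,"twist":0},{"jaw":0,"dx":-12,"dy":0,"dz":-14.1,"twist":0},{"jaw":0,"dx":-16,"dy":0,"dz":-18.8,"twist":0},{"jaw":0,"dx":-19,"dy":0,"dz":-22.4,"twist":0}]'
python3 -m pendant '[{"jaw":0,"dx":-4,"dy":0,"dz":-4.7,"twist":-0.12},{"jaw":0,"dx":-8,"dy":0,"dz":-9.4,"twist":-0.25},{"jaw":0,"dx":-11,"dy":0,"dz":-13,"twist":-0.25},{"jaw":0,"dx":-11,"dy":0,"dz":-13,"twist":-0.25},{"jaw":0,"dx":-11,"dy":0,"dz":-13,"twist":-0.25}]'
python3 look.py pics/w2.png
```

```text
clock: 1.4
eef_pos: [0.4996, 0.081, 0.2443]
ee_rot: [-1.571, 0.0, 1.313]
force: [1.1, 0.8, 0.5]
grip_width: 0.0881
clock: 2.02
eef_pos: [0.5963, -0.0556, 0.2442]
ee_rot: [-1.57, -0.001, 1.565]
force: [-0.4, 0.2, 0.1]
grip_width: 0.0876
t 2.02 tcp [ 0.5963 -0.0556  0.2442] rot [-1.5698 -0.0006  1.5648] w 0.0876 F [-0.3623  0.2107  0.0762]
```

View pics/w2.png

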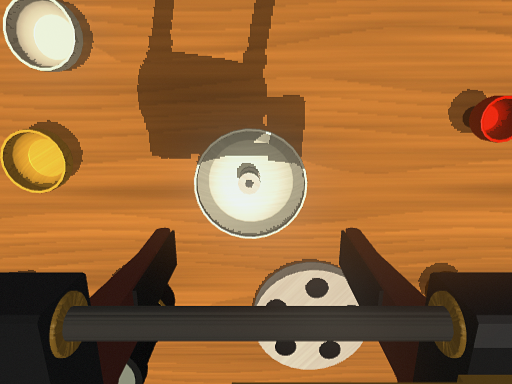

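The wrist view shows the big cap's rim from x 194 to 307 and y 128 to 238, the roller's top face at about (249,183), the brass rim centred near (34,160), the red cap at about (497,119), and grey decoys above. Next I'll fit circles by reprojection.

```bash
cat > fit.py <<'E'
from h import *
import pickle
from scipy.optimize import least_squares
def rim(c,im,mask,z,dia,cen=None):
    """outer contour of mask -> plane z; min enclosing circle on plane"""
    cs,_=cv2.findContours(mask,cv2.RETR_EXTERNAL,cv2.CHAIN_APPROX_NONE)
    k=max(cs,key=cv2.contourArea)[:,0,:]
    p=np.array([toz(c,u,v,z)[:2] for u,v in k])
    (x,y),r=cv2.minEnclosingCircle((p*1000).astype(np.float32));return np.array([x,y])/1000,2*r
E
python3 - <<'E'
from fit import *
c=pickle.load(open('pics/w2.png.pkl','rb'));im=cv2.imread('pics/w2.png');t=cam('top');it=cv2.imread('pics/top0.png')
for n,c,L in(('wrist',c,[('big',250.5,183,.036),('roller',249,183,.044),('mid',34.5,160,.042)]),('top',t,[('big',260.2,178,.036),('roller',260.7,179.3,.044),('mid',345.4,190.9,.042)])):
    for m,u,v,z in L: print(n,m,toz(c,u,v,z))
c=cam('wrist')
L,Rr=toz(c,194,183,.036),toz(c,307,183,.036);T,B=toz(c,250,128,.036),toz(c,250,238,.036);print(L,Rr,T,B,Rr[1]-L[1],B[0]-T[0])
cr=im[120:245,185:315];cv2.imwrite('pics/w2c.png',cv2.resize(cr,None,fx=4.6,fy=4.6,interpolation=cv2.INTER_CUBIC))
E
```

```text
wrist big [ 0.6092 -0.0633  0.036 ]
wrist roller [ 0.6072 -0.0647  0.044 ]
wrist mid [ 0.5816 -0.289   0.042 ]
top big [ 0.6087 -0.0648  0.036 ]
top roller [ 0.6043 -0.0658  0.044 ]
top mid [ 0.5784 -0.2903  0.042 ]
[ 0.6091 -0.1244  0.036 ] [ 0.6097 -0.0013  0.036 ] [ 0.5505 -0.0628  0.036 ] [ 0.6743 -0.0641  0.036 ] 0.12308337713615441 0.12383075246389219
```

View pics/w2c.png

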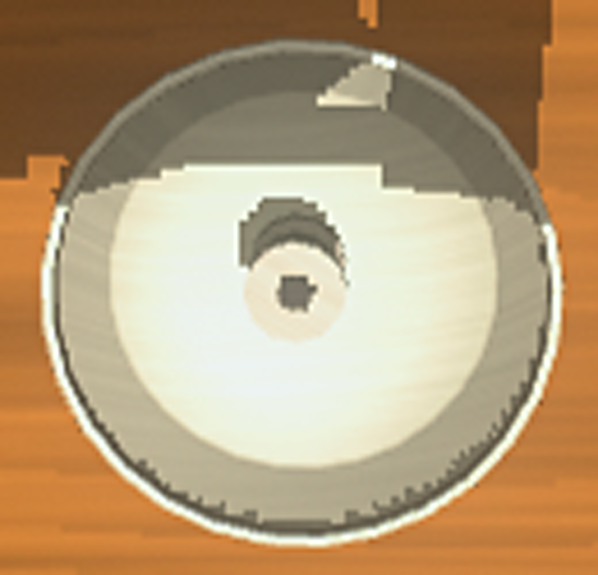

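The crop shows the roller's top face at full-image (248.9,183.3) with its small hole, about 5 mm robot-side of the cap's centre. The wrist and top cameras agree to within 3 mm. I'll descend with the jaws at about 36 mm.

```bash
python3 -m pendant '[{"jaw":150,"dx":-0.5,"dy":5,"dz":-0.5,"twist":0},{"jaw":150,"dx":-0.95,"dy":10,"dz":-1.05,"twist":0},{"jaw":150,"dx":-0.95,"dy":14,"dz":-1.05,"twist":0},{"jaw":150,"dx":-0.95,"dy":14,"dz":-1.05,"twist":0},{"jaw":150,"dx":-0.95,"dy":14,"dz":-1.05,"twist":0}]'
python3 look.py pics/w3.png
python3 - <<'E'
from h import *
im=cv2.imread('pics/w3.png');cv2.imwrite('pics/w3c.png',im[60:330,80:430])
print(delta([.6065,-.065,.040]))
E
```

```text
clock: 2.7
eef_pos: [0.6077, -0.0648, 0.1073]
ee_rot: [-1.574, 0.0, 1.566]
force: [0.1, -0.4, 0.2]
grip_width: 0.0414
t 2.7 tcp [ 0.6077 -0.0648  0.1073] rot [-1.5739  0.0004  1.5662] w 0.0414 F [ 0.0773 -0.4494  0.2472]
[0.012  6.8007 0.2014]
```

View pics/w3c.png

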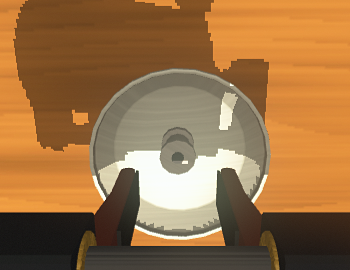

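The roller top is at full-image (258,216). The cap's rim runs from x 171 to 350 and y 129 to 300, and the finger tips straddle the roller.

Run:
```python
from h import *
c=cam('wrist')
print('roller',toz(c,258,216.5,.044));L,Rr,T,B=[toz(c,u,v,.036) for u,v in((171,210),(350,210),(260,129),(260,300))]
print('big',(T+B)/2,(L+Rr)/2,B[0]-T[0],Rr[1]-L[1])
```

```text
roller [ 0.6077 -0.0652  0.044 ]
big [ 0.6141 -0.0638  0.036 ] [ 0.606  -0.0635  0.036 ] 0.12465603625272115 0.1216268750699111
```

```bash
python3 -m pendant '[{"jaw":160,"dx":0,"dy":3,"dz":0,"twist":0},{"jaw":160,"dx":0,"dy":5,"dz":0,"twist":0},{"jaw":160,"dx":0,"dy":6,"dz":0,"twist":0},{"jaw":160,"dx":0,"dy":6.7,"dz":0,"twist":0},{"jaw":160,"dx":0,"dy":6.7,"dz":0,"twist":0}]'
python3 -m pendant '[{"jaw":255,"dx":0,"dy":0,"dz":0,"twist":0},{"jaw":255,"dx":0,"dy":0,"dz":0,"twist":0},{"jaw":255,"dx":0,"dy":0,"dz":0,"twist":0},{"jaw":255,"dx":0,"dy":0,"dz":0,"twist":0},{"jaw":255,"dx":0,"dy":0,"dz":0,"twist":0}]'
```

```text
clock: 3.38
eef_pos: [0.6071, -0.0656, 0.0376]
ee_rot: [-1.571, -0.0, 1.565]
force: [0.1, -0.0, 0.5]
grip_width: 0.0328
clock: 4.0
eef_pos: [0.6075, -0.0657, 0.0385]
ee_rot: [-1.572, 0.0, 1.565]
force: [0.1, -0.0, 5.0]
grip_width: 0.0233
```

The roller is gripped at 23.3 mm. I'll lift it and carry it to the near half of the tray, around (.435,.36).

```bash
python3 -m pendant '[{"jaw":255,"dx":0,"dy":-2,"dz":0,"twist":0},{"jaw":255,"dx":0,"dy":-6,"dz":0,"twist":0},{"jaw":255,"dx":1,"dy":-11,"dz":0.4,"twist":0},{"jaw":255,"dx":5.5,"dy":-12,"dz":2.3,"twist":0},{"jaw":255,"dx":10.5,"dy":-12,"dz":4.3,"twist":0}]'
python3 -m pendant '[{"jaw":255,"dx":5,"dy":0,"dz":2.1,"twist":0},{"jaw":255,"dx":10,"dy":0,"dz":4.2,"twist":0},{"jaw":255,"dx":15,"dy":0,"dz":6.2,"twist":0},{"jaw":255,"dx":20,"dy":0,"dz":8.3,"twist":0},{"jaw":255,"dx":25,"dy":0,"dz":10.3,"twist":0}]'
python3 -m pendant '[{"jaw":255,"dx":4,"dy":0,"dz":1.6,"twist":0},{"jaw":255,"dx":7,"dy":0,"dz":2.9,"twist":0},{"jaw":255,"dx":7,"dy":0,"dz":2.9,"twist":0},{"jaw":255,"dx":7,"dy":0,"dz":2.9,"twist":0}]'
python3 look.py pics/w4.png
python3 - <<'E'
from h import *
print(delta([.435,.36,.0315]))
E
```

```text
clock: 4.62
eef_pos: [0.5648, 0.0402, 0.1605]
ee_rot: [-1.574, -0.0, 1.563]
force: [0.1, -0.1, 0.1]
grip_width: 0.0237
clock: 5.25
eef_pos: [0.4621, 0.2917, 0.1586]
ee_rot: [-1.571, -0.0, 1.565]
force: [0.6, 0.7, -0.6]
grip_width: 0.0232
clock: 5.75
eef_pos: [0.4347, 0.3599, 0.158]
ee_rot: [-1.571, 0.001, 1.565]
force: [0.1, -0.6, -0.9]
grip_width: 0.0235
t 5.75 tcp [0.4347 0.3599 0.158 ] rot [-1.5711  0.0005  1.565 ] w 0.0235 F [ 0.142  -0.5714 -0.8529]
[ 0.0401 12.6469 -0.0028]
```

View pics/w4.png

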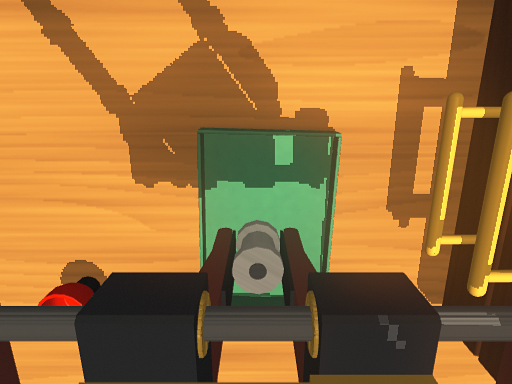

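The roller is held upright over the near half of the empty tray (tray edges at x 198 to 340, near wall y 130). The spring end is well away. I'll lower it now.

```bash
python3 -m pendant '[{"jaw":255,"dx":0,"dy":4,"dz":0,"twist":0},{"jaw":255,"dx":0,"dy":8,"dz":0,"twist":0},{"jaw":255,"dx":0,"dy":11,"dz":0,"twist":0},{"jaw":255,"dx":0,"dy":12,"dz":0,"twist":0},{"jaw":255,"dx":0,"dy":12.4,"dz":0,"twist":0}]'
python3 -m pendant '[{"jaw":255,"dx":0,"dy":0.2,"dz":0,"twist":0},{"jaw":255,"dx":0,"dy":0.2,"dz":0,"twist":0}]'
```

```text
clock: 6.42
eef_pos: [0.4351, 0.3599, 0.034]
ee_rot: [-1.571, -0.0, 1.564]
force: [-0.2, 0.6, 0.4]
grip_width: 0.0237
clock: 6.68
eef_pos: [0.4351, 0.3608, 0.0329]
ee_rot: [-1.572, -0.001, 1.565]
force: [0.1, -0.3, -0.6]
grip_width: 0.0237
```

```bash
python3 -m pendant '[{"jaw":255,"dx":0,"dy":0.1,"dz":0,"twist":0},{"jaw":255,"dx":0,"dy":0.2,"dz":0,"twist":0}]'
python3 -m pendant '[{"jaw":150,"dx":0,"dy":0,"dz":0,"twist":0},{"jaw":150,"dx":0,"dy":0,"dz":0,"twist":0},{"jaw":150,"dx":0,"dy":0,"dz":0,"twist":0},{"jaw":150,"dx":0,"dy":-2,"dz":0,"twist":0},{"jaw":100,"dx":0,"dy":-6,"dz":0,"twist":0}]'
python3 -m pendant '[{"jaw":100,"dx":0,"dy":-6,"dz":0,"twist":0},{"jaw":50,"dx":0,"dy":-12,"dz":0,"twist":0},{"jaw":0,"dx":-3,"dy":-12,"dz":-1,"twist":0}]'
python3 look.py pics/w5.png
python3 - <<'E'
from h import *
im=cv2.imread('pics/w5.png')
print(delta([.58,-.29,.21]), delta([.53,.17,.21]))
E
```

```text
clock: 6.92
eef_pos: [0.435, 0.3608, 0.0315]
ee_rot: [-1.572, -0.001, 1.565]
force: [-3.7, -2.1, 10.2]
grip_width: 0.0237
clock: 7.55
eef_pos: [0.4337, 0.3598, 0.0894]
ee_rot: [-1.568, 0.002, 1.565]
force: [-0.2, 0.3, 1.2]
grip_width: 0.0431
clock: 7.92
eef_pos: [0.4457, 0.3324, 0.2184]
ee_rot: [-1.581, -0.008, 1.568]
force: [1.3, -0.2, -0.1]
grip_width: 0.0702
t 7.92 tcp [0.4457 0.3324 0.2184] rot [-1.5813 -0.0076  1.5678] w 0.0702 F [ 1.35   -0.2212 -0.0571]
[-61.734    0.5007 -13.7349] [-15.7668   0.5642  -8.4415]
```

View pics/w5.png

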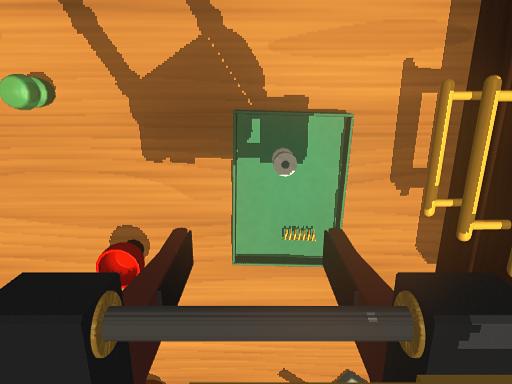

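The roller stands upright in the tray at (285,162), with the spring untouched at (299,234). Nine pictures viewed so far. Next is the brass cap.

```bash
python3 -m pendant '[{"jaw":0,"dx":-5.5,"dy":0,"dz":-1.2,"twist":0},{"jaw":0,"dx":-11,"dy":0,"dz":-2.4,"twist":0},{"jaw":0,"dx":-17,"dy":0,"dz":-3.7,"twist":0},{"jaw":0,"dx":-23,"dy":0,"dz":-5,"twist":0},{"jaw":0,"dx":-29,"dy":0,"dz":-6.3,"twist":0}]'
python3 -m pendant '[{"jaw":0,"dx":-6,"dy":0,"dz":-1.3,"twist":0},{"jaw":0,"dx":-12,"dy":0,"dz":-2.6,"twist":0},{"jaw":0,"dx":-18,"dy":0,"dz":-3.9,"twist":0},{"jaw":0,"dx":-23,"dy":0,"dz":-5,"twist":0},{"jaw":0,"dx":-27,"dy":0,"dz":-6,"twist":0}]'
python3 -m pendant '[{"jaw":0,"dx":-3,"dy":0,"dz":-0.7,"twist":0},{"jaw":0,"dx":-5,"dy":1,"dz":-1.1,"twist":0},{"jaw":0,"dx":-5,"dy":1,"dz":-1.1,"twist":0},{"jaw":0,"dx":-5,"dy":1,"dz":-1.1,"twist":0}]'
cat > meas.py <<'E'
# meas.py color z dia name : colored rim -> world, from wrist
import sys
from fit import *
col,z,name=sys.argv[1],float(sys.argv[2]),sys.argv[3]
state();c=cam('wrist');im=cams.grab_frame('wrist')[:,:,::-1].copy();cv2.imwrite(name,im)
h=cv2.cvtColor(im,cv2.COLOR_BGR2HSV)
m=cv2.inRange(h,(22,110,60),(34,255,255)) if col=='brass' else cv2.inRange(h,(0,170,50),(4,255,255))|cv2.inRange(h,(172,150,40),(180,255,255))
m[255:]=0
m=cv2.morphologyEx(m,cv2.MORPH_OPEN,np.ones((3,3)))
m=cv2.morphologyEx(m,cv2.MORPH_CLOSE,np.ones((7,7)))
cs,_=cv2.findContours(m,cv2.RETR_EXTERNAL,cv2.CHAIN_APPROX_NONE)
for k in sorted(cs,key=cv2.contourArea)[-2:]:
    p=np.array([toz(c,u,v,z)[:2] for u,v in k[:,0,:]+.0])*1000
    (x,y),r=cv2.minEnclosingCircle(p.astype(np.float32))
    e=cv2.fitEllipse(p.astype(np.float32)) if len(p)>5 else None
    print('box',cv2.boundingRect(k),'circ',x,y,2*r,'range',p.min(0),p.max(0),'ell',e)
E
python3 meas.py brass .042 pics/w6.png
```

```text
clock: 8.6
eef_pos: [0.5057, 0.0382, 0.2108]
ee_rot: [-1.572, -0.0, 1.565]
force: [1.6, 0.6, -0.5]
grip_width: 0.0881
clock: 9.22
eef_pos: [0.5641, -0.2324, 0.2105]
ee_rot: [-1.571, 0.0, 1.564]
force: [0.7, 0.6, -0.1]
grip_width: 0.0874
clock: 9.72
eef_pos: [0.5748, -0.2793, 0.1996]
ee_rot: [-1.57, -0.001, 1.566]
force: [-0.6, 0.2, 1.3]
grip_width: 0.0876
t 9.72 tcp [ 0.5748 -0.2793  0.1996] rot [-1.5704 -0.0007  1.5658] w 0.0876 F [-0.6448  0.2245  1.3058]
box (250, 221, 8, 4) circ 614.23974609375 -283.3879089355469 7.4218339920043945 range [ 612.7045 -286.7708] [ 615.775  -280.0051] ell ((614.2399291992188, -283.3867492675781), (2.4975264072418213, 8.847126960754395), 11.391799926757812)
box (225, 170, 42, 36) circ 577.0726318359375 -290.6051330566406 39.074249267578125 range [ 562.6804 -309.7745] [ 596.4922 -271.4489] ell ((578.8423461914062, -290.3185729980469), (33.491764068603516, 39.346343994140625), 8.716114044189453)
```

```bash
python3 -c "
import cv2;im=cv2.imread('pics/w6.png');cv2.imwrite('pics/w6c.png',cv2.resize(im[120:250,170:330],None,fx=4,fy=4,interpolation=cv2.INTER_CUBIC))"
```

```text
(no output)
```

View pics/w6c.png

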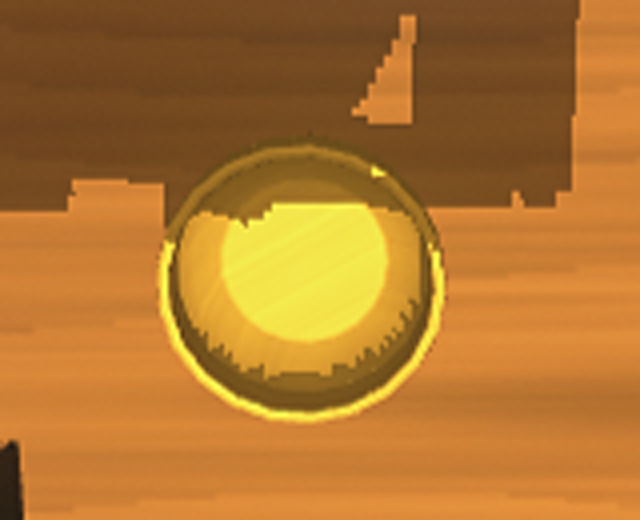

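The brass cap's rim runs from x 210 to 281.5 and y 156.7 to 225.5 in the full image.

Run:
```python
from h import *
import pickle
c=pickle.load(open('pics/w6.png.pkl','rb')) if 0 else cam('wrist')
L,Rr,T,B=[toz(c,u,v,.042) for u,v in((210,190),(281.5,190),(246,156.7),(246,225.5))]
print((T+B)/2,(L+Rr)/2,B[0]-T[0],Rr[1]-L[1])
m=np.array([(T[0]+B[0])/2,(L[1]+Rr[1])/2,.0405]);print(m,delta(m))
```

```text
[ 0.5842 -0.2901  0.042 ] [ 0.5821 -0.2903  0.042 ] 0.06708046057267048 0.06699545236453386
[ 0.5842 -0.2903  0.0405] [-1.1206 15.9509 -0.9233]
```

```bash
python3 -m pendant '[{"jaw":0,"dx":-0.6,"dy":4,"dz":-0.5,"twist":0},{"jaw":0,"dx":-1.1,"dy":8,"dz":-0.9,"twist":0},{"jaw":0,"dx":-1.1,"dy":12,"dz":-0.9,"twist":0},{"jaw":0,"dx":-1.1,"dy":14.5,"dz":-0.9,"twist":0},{"jaw":0,"dx":-1.1,"dy":15.5,"dz":-0.9,"twist":0}]'
python3 -m pendant '[{"jaw":90,"dx":0,"dy":0,"dz":0,"twist":0},{"jaw":90,"dx":0,"dy":0,"dz":0,"twist":0},{"jaw":90,"dx":0,"dy":0,"dz":0,"twist":0},{"jaw":90,"dx":0,"dy":0,"dz":0,"twist":0}]'
```

```text
clock: 10.4
eef_pos: [0.5832, -0.2899, 0.0432]
ee_rot: [-1.569, -0.001, 1.566]
force: [1.4, 0.2, 0.1]
grip_width: 0.0876
clock: 10.9
eef_pos: [0.5847, -0.2917, 0.0467]
ee_rot: [-1.574, 0.001, 1.565]
force: [-0.5, 1.8, 6.4]
grip_width: 0.0678
```

```bash
python3 -m pendant '[{"jaw":90,"dx":0,"dy":-1,"dz":0,"twist":0},{"jaw":90,"dx":0,"dy":-4,"dz":0,"twist":0},{"jaw":90,"dx":0,"dy":-8,"dz":0,"twist":0},{"jaw":90,"dx":1,"dy":-11,"dz":-0.1,"twist":0},{"jaw":90,"dx":4,"dy":-11,"dz":-0.5,"twist":0}]'
python3 -m pendant '[{"jaw":90,"dx":4,"dy":0,"dz":-0.5,"twist":0},{"jaw":90,"dx":8,"dy":0,"dz":-1,"twist":0},{"jaw":90,"dx":12,"dy":0,"dz":-1.5,"twist":0},{"jaw":90,"dx":16,"dy":0,"dz":-2,"twist":0},{"jaw":90,"dx":18,"dy":0,"dz":-2.35,"twist":0}]'
python3 -m pendant '[{"jaw":90,"dx":0.65,"dy":0,"dz":0,"twist":0},{"jaw":90,"dx":0.65,"dy":0,"dz":0,"twist":0},{"jaw":90,"dx":0.65,"dy":0,"dz":0,"twist":0}]'
python3 look.py pics/w7.png
python3 - <<'E'
from h import *
print(delta([.6128,-.0635,.06]))
im=cv2.imread('pics/w7.png');cv2.imwrite('pics/w7c.png',cv2.resize(im[90:340,120:400],None,fx=2.3,fy=2.3,interpolation=cv2.INTER_CUBIC))
E
```

```text
clock: 11.52
eef_pos: [0.5898, -0.253, 0.1588]
ee_rot: [-1.576, 0.003, 1.563]
force: [-0.4, 0.2, -1.0]
grip_width: 0.068
clock: 12.15
eef_pos: [0.6135, -0.0699, 0.1547]
ee_rot: [-1.57, 0.0, 1.567]
force: [-0.0, -0.3, -1.3]
grip_width: 0.0681
clock: 12.52
eef_pos: [0.6135, -0.0664, 0.1546]
ee_rot: [-1.571, 0.0, 1.564]
force: [0.2, -0.8, -0.6]
grip_width: 0.068
t 12.53 tcp [ 0.6135 -0.0664  0.1546] rot [-1.5706  0.0005  1.5636] w 0.068 F [ 0.1992 -0.8193 -0.5824]
[0.2877 9.4598 0.0695]
```

View pics/w7c.png

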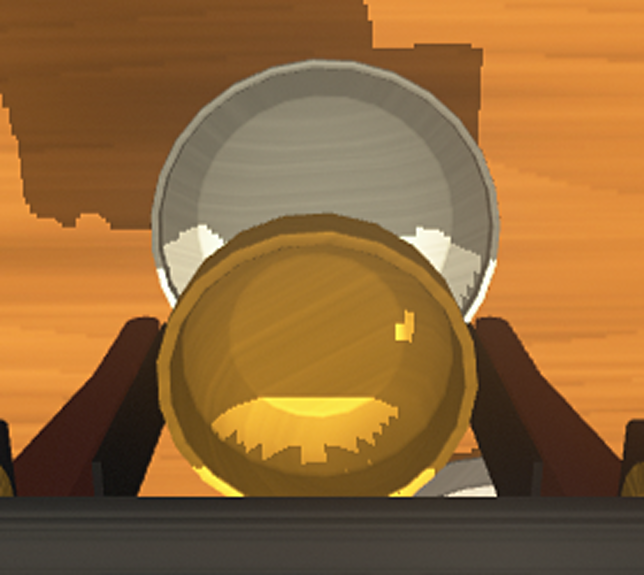

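The brass cap is held level. Its rim runs from x 189 to 328 with its top at y 191 in the full image. The big rim runs from x 186 to 336.5 with its top at y 116. I'll solve for the centres from these.

```bash
cat > rimfit.py <<'E'
from h import *
from scipy.optimize import least_squares
def solve(c,L,Rr,T,rad,z,guess):
    a=np.linspace(0,2*np.pi,180)
    def f(p):
        q=np.array([proj(c,[p[0]+rad*np.cos(t),p[1]+rad*np.sin(t),z]) for t in a])
        return [q[:,0].min()-L,q[:,0].max()-Rr,q[:,1].min()-T]
    r=least_squares(f,guess,diff_step=1e-4);return r.x,r.fun
E
python3 - <<'E'
from rimfit import *
c=cam('wrist')
print('big',solve(c,186,336.5,116.1,.062,.036,[.61,-.06]))
for dz in(.005,.003,.001,-.001,-.003): print(dz,'mid',solve(c,188.7,327.8,190.9,.034,.1546-dz,[.61,-.06]))
E
```

```text
big (array([ 0.6132, -0.0636]), array([-0.8233,  0.8256,  0.0969]))
0.005 mid (array([ 0.6127, -0.0665]), array([-0.4314,  0.4325,  0.05  ]))
0.003 mid (array([ 0.6122, -0.0665]), array([-1.3412,  1.3446,  0.1574]))
0.001 mid (array([ 0.6117, -0.0665]), array([-2.2748,  2.2808,  0.2703]))
-0.001 mid (array([ 0.6112, -0.0665]), array([-3.2332,  3.2418,  0.389 ]))
-0.003 mid (array([ 0.6107, -0.0665]), array([-4.2174,  4.2287,  0.514 ]))
```

```bash
python3 -m pendant '[{"jaw":90,"dx":0.3,"dy":2,"dz":-0.05,"twist":0},{"jaw":90,"dx":0.3,"dy":5,"dz":-0.05,"twist":0},{"jaw":90,"dx":0.3,"dy":7.5,"dz":-0.05,"twist":0},{"jaw":90,"dx":0.3,"dy":8.7,"dz":-0.05,"twist":0},{"jaw":90,"dx":0.3,"dy":9.1,"dz":-0.05,"twist":0}]'
python3 -m pendant '[{"jaw":90,"dx":0,"dy":0.1,"dz":0,"twist":0},{"jaw":90,"dx":0,"dy":0.2,"dz":0,"twist":0},{"jaw":90,"dx":0,"dy":0.3,"dz":0,"twist":0},{"jaw":90,"dx":0,"dy":0.3,"dz":0,"twist":0}]'
```

```text
clock: 13.2
eef_pos: [0.6135, -0.0622, 0.0623]
ee_rot: [-1.569, -0.0, 1.565]
force: [0.0, -1.4, -1.2]
grip_width: 0.0682
clock: 13.7
eef_pos: [0.6143, -0.0621, 0.061]
ee_rot: [-1.571, 0.0, 1.565]
force: [-0.6, 0.2, -0.5]
grip_width: 0.068
```

```bash
python3 -m pendant '[{"jaw":90,"dx":0,"dy":0.1,"dz":0,"twist":0},{"jaw":90,"dx":0,"dy":0.2,"dz":0,"twist":0},{"jaw":90,"dx":0,"dy":0.2,"dz":0,"twist":0}]'
python3 -m pendant '[{"jaw":90,"dx":0,"dy":0.1,"dz":0,"twist":0},{"jaw":90,"dx":0,"dy":0.1,"dz":0,"twist":0}]'
python3 -m pendant '[{"jaw":90,"dx":0,"dy":0.1,"dz":0,"twist":0},{"jaw":90,"dx":0,"dy":0.1,"dz":0,"twist":0}]'
```

```text
clock: 14.08
eef_pos: [0.614, -0.0621, 0.0584]
ee_rot: [-1.571, -0.0, 1.565]
force: [-0.1, 0.4, -1.3]
grip_width: 0.0684
clock: 14.32
eef_pos: [0.614, -0.0621, 0.0575]
ee_rot: [-1.571, -0.0, 1.565]
force: [0.1, -0.1, -1.5]
grip_width: 0.0682
clock: 14.58
eef_pos: [0.6142, -0.0621, 0.0568]
ee_rot: [-1.571, 0.0, 1.565]
force: [-0.3, 0.1, -0.1]
grip_width: 0.0678
```

```bash
python3 -m pendant '[{"jaw":90,"dx":0,"dy":0.1,"dz":0,"twist":0},{"jaw":90,"dx":0,"dy":0.1,"dz":0,"twist":0}]'
python3 -m pendant '[{"jaw":90,"dx":0,"dy":0.05,"dz":0,"twist":0},{"jaw":90,"dx":0,"dy":0.05,"dz":0,"twist":0}]'
```

```text
clock: 14.82
eef_pos: [0.6143, -0.0621, 0.0568]
ee_rot: [-1.572, 0.0, 1.565]
force: [-2.4, -0.0, 4.8]
grip_width: 0.0682
clock: 15.08
eef_pos: [0.6144, -0.0621, 0.0568]
ee_rot: [-1.572, 0.0, 1.565]
force: [-3.3, 0.3, 7.2]
grip_width: 0.0679
```

```bash
python3 -m pendant '[{"jaw":40,"dx":0,"dy":-0.1,"dz":0,"twist":0},{"jaw":40,"dx":0,"dy":-0.1,"dz":0,"twist":0},{"jaw":40,"dx":0,"dy":-0.1,"dz":0,"twist":0},{"jaw":30,"dx":0,"dy":-2,"dz":0,"twist":0},{"jaw":0,"dx":0,"dy":-7,"dz":0,"twist":0}]'
python3 -m pendant '[{"jaw":0,"dx":0,"dy":-6,"dz":0.8,"twist":0},{"jaw":0,"dx":0,"dy":-12,"dz":0.8,"twist":0},{"jaw":0,"dx":0,"dy":-12,"dz":0.8,"twist":0},{"jaw":0,"dx":0,"dy":-12,"dz":0.8,"twist":0}]'
python3 look.py pics/w8.png
python3 - <<'E'
from h import *
im=cv2.imread('pics/w8.png')[:,:,::-1]
c=cam('wrist');print(proj(c,[.6132,-.0636,.036]),proj(c,[.6132,-.0636,.052]))
# predicted rim curves for mid at candidate & numeric edge fit
g=cv2.cvtColor(im.copy(),cv2.COLOR_RGB2GRAY);e=cv2.Canny(cv2.GaussianBlur(g,(3,3),0),40,100)
d=cv2.distanceTransform(255-e,cv2.DIST_L2,5)
a=np.linspace(0,2*np.pi,120,endpoint=False)
def best(rad,z,x0,y0,rng=.008):
    B=[]
    for x in np.arange(x0-rng,x0+rng,.0005):
        for y in np.arange(y0-rng,y0+rng,.0005):
            q=np.array([proj(c,[x+rad*np.cos(t),y+rad*np.sin(t),z]) for t in a]).round().astype(int)
            k=q[(q[:,1]<250)&(q[:,1]>=0)];B.append((np.minimum(d[k[:,1],k[:,0]],4).mean(),x,y))
    return min(B)
print('big',best(.062,.036,.6132,-.0636));print('mid',best(.034,.052,.6132,-.0636))
E
```

```text
clock: 15.7
eef_pos: [0.6125, -0.0619, 0.1235]
ee_rot: [-1.565, -0.001, 1.565]
force: [0.2, 0.3, -0.3]
grip_width: 0.0842
clock: 16.2
eef_pos: [0.6062, -0.0621, 0.2459]
ee_rot: [-1.572, 0.0, 1.565]
force: [-0.5, 0.1, -0.6]
grip_width: 0.088
t 16.2 tcp [ 0.6062 -0.0621  0.2459] rot [-1.572   0.0002  1.565 ] w 0.088 F [-0.4893  0.0715 -0.5655]
[256.1205 178.154 ] [256.0929 181.7179]
big (np.float32(0.32994834), np.float64(0.6111999999999993), np.float64(-0.06359999999999999))
mid (np.float32(0.85653746), np.float64(0.6081999999999996), np.float64(-0.06309999999999999))
```

```bash
cat > ef.py <<'E'
from h import *
a=np.linspace(0,2*np.pi,120,endpoint=False);C=np.c_[np.cos(a),np.sin(a)]
def edges(im):
    g=cv2.cvtColor(im.copy(),cv2.COLOR_RGB2GRAY);e=cv2.Canny(cv2.GaussianBlur(g,(3,3),0),40,100)
    return cv2.distanceTransform(255-e,cv2.DIST_L2,5)
def best(c,d,rad,z,x0,y0,rng=.010,vmax=250):
    K,Rc,e=c;B=[]
    for x in np.arange(x0-rng,x0+rng,.0005):
        for y in np.arange(y0-rng,y0+rng,.0005):
            P=np.c_[C*rad+[x,y],np.full(len(C),z)]
            q=(P-e)@Rc@K.T;q=(q[:,:2]/q[:,2:]).round().astype(int)
            ok=(q[:,1]<vmax)&(q[:,1]>=0)&(q[:,0]>=0)&(q[:,0]<512)
            k=q[ok]
            if len(k)>60:B.append((round(float(np.minimum(d[k[:,1],k[:,0]],4).mean()),2),round(x,4),round(y,4)))
    return min(B)
E
python3 - <<'E'
from ef import *
c=cam('wrist');d=edges(cv2.imread('pics/w8.png')[:,:,::-1])
for r in(.034,.031):
  for z in(.046,.049,.052,.055): print(r,z,best(c,d,r,z,.611,-.0636))
for r in(.062,.059):print(r,best(c,d,r,.036,.611,-.0636))
E
```

```text
0.034 0.046 (0.54, np.float64(0.61), np.float64(-0.0626))
0.034 0.049 (0.65, np.float64(0.609), np.float64(-0.0631))
0.034 0.052 (0.84, np.float64(0.6125), np.float64(-0.0586))
0.034 0.055 (0.93, np.float64(0.6115), np.float64(-0.0586))
0.031 0.046 (0.66, np.float64(0.613), np.float64(-0.0621))
0.031 0.049 (0.52, np.float64(0.612), np.float64(-0.0621))
0.031 0.052 (0.53, np.float64(0.611), np.float64(-0.0621))
0.031 0.055 (0.62, np.float64(0.61), np.float64(-0.0616))
0.062 (0.36, np.float64(0.611), np.float64(-0.0636))
0.059 (0.22, np.float64(0.6115), np.float64(-0.0636))
```

The inner rim fits at (.611,-.062) for z of about .05. That is within 2 mm of the big cap's axis, at nested height and level. Now the red cap.

```bash
python3 -m pendant '[{"jaw":0,"dx":4.5,"dy":0,"dz":1.3,"twist":0},{"jaw":0,"dx":9.5,"dy":0,"dz":2.8,"twist":0},{"jaw":0,"dx":14.5,"dy":0,"dz":4.3,"twist":0},{"jaw":0,"dx":19.5,"dy":0,"dz":5.8,"twist":0},{"jaw":0,"dx":23.5,"dy":1,"dz":7.2,"twist":0}]'
python3 -m pendant '[{"jaw":0,"dx":0.5,"dy":2,"dz":0,"twist":0},{"jaw":0,"dx":0.5,"dy":3,"dz":0,"twist":0},{"jaw":0,"dx":0.5,"dy":3,"dz":0,"twist":0}]'
python3 meas.py red .05 pics/w9.png
python3 - <<'E'
from ef import *
c=cam('wrist');d=edges(cv2.imread('pics/w9.png')[:,:,::-1])
for r in(.023,.020):
  for z in(.047,.050,.053): print(r,z,best(c,d,r,z,.537,.181,.012))
E
```

```text
clock: 16.88
eef_pos: [0.5343, 0.1751, 0.2336]
ee_rot: [-1.569, 0.0, 1.566]
force: [0.6, -0.6, -0.4]
grip_width: 0.0877
clock: 17.25
eef_pos: [0.5352, 0.1769, 0.2029]
ee_rot: [-1.567, 0.001, 1.563]
force: [-1.1, -0.2, -0.1]
grip_width: 0.0881
t 17.25 tcp [0.5352 0.1769 0.2029] rot [-1.5673  0.0014  1.5634] w 0.0881 F [-1.0699 -0.2463 -0.1061]
box (246, 173, 38, 28) circ 541.0169677734375 183.23471069335938 37.72026824951172 range [524.4451 165.7766] [549.9976 199.8956] ell ((537.1489868164062, 182.78477478027344), (23.855323791503906, 35.19032287597656), 19.492290496826172)
0.023 0.047 (0.38, np.float64(0.541), np.float64(0.187))
0.023 0.05 (0.43, np.float64(0.54), np.float64(0.187))
0.023 0.053 (0.49, np.float64(0.5395), np.float64(0.187))
0.02 0.047 (1.25, np.float64(0.5445), np.float64(0.188))
0.02 0.05 (1.25, np.float64(0.5435), np.float64(0.188))
0.02 0.053 (1.3, np.float64(0.5425), np.float64(0.1875))
```

```bash
python3 -m pendant '[{"jaw":40,"dx":0.5,"dy":4,"dz":-0.3,"twist":0},{"jaw":40,"dx":0.9,"dy":8,"dz":-0.48,"twist":0},{"jaw":40,"dx":0.9,"dy":9,"dz":-0.48,"twist":0},{"jaw":40,"dx":0.9,"dy":9,"dz":-0.48,"twist":0}]'
python3 look.py pics/w10.png
python3 - <<'E'
from ef import *
c=cam('wrist');d=edges(cv2.imread('pics/w10.png')[:,:,::-1])
for r in(.023,.020):
  for z in(.047,.050,.053): print(r,z,best(c,d,r,z,.540,.186,.012,300))
print(delta([.54,.186,.052]))
E
```

```text
clock: 17.8
eef_pos: [0.5406, 0.1867, 0.1157]
ee_rot: [-1.571, 0.0, 1.564]
force: [0.5, -0.8, 1.2]
grip_width: 0.0739
t 17.8 tcp [0.5406 0.1867 0.1157] rot [-1.5708  0.0002  1.5641] w 0.0739 F [ 0.4813 -0.8222  1.2036]
0.023 0.047 (0.21, np.float64(0.5445), np.float64(0.1875))
0.023 0.05 (0.25, np.float64(0.5435), np.float64(0.1875))
0.023 0.053 (0.57, np.float64(0.539), np.float64(0.188))
0.02 0.047 (1.62, np.float64(0.5455), np.float64(0.191))
0.02 0.05 (1.59, np.float64(0.545), np.float64(0.19))
0.02 0.053 (1.47, np.float64(0.5405), np.float64(0.186))
[-0.0968  6.4922  0.1284]
```

```bash
python3 -m pendant '[{"jaw":40,"dx":0.1,"dy":3,"dz":-0.3,"twist":0},{"jaw":40,"dx":0.1,"dy":5,"dz":-0.3,"twist":0},{"jaw":40,"dx":0.1,"dy":6.3,"dz":-0.3,"twist":0},{"jaw":40,"dx":0.1,"dy":6.3,"dz":-0.3,"twist":0}]'
python3 -m pendant '[{"jaw":150,"dx":0,"dy":0,"dz":0,"twist":0},{"jaw":150,"dx":0,"dy":0,"dz":0,"twist":0},{"jaw":150,"dx":0,"dy":0,"dz":0,"twist":0},{"jaw":150,"dx":0,"dy":0,"dz":0,"twist":0},{"jaw":150,"dx":0,"dy":0,"dz":0,"twist":0}]'
```

```text
clock: 18.35
eef_pos: [0.5429, 0.1881, 0.0514]
ee_rot: [-1.569, 0.001, 1.565]
force: [0.0, 0.7, -0.3]
grip_width: 0.0741
clock: 18.98
eef_pos: [0.5437, 0.1884, 0.0527]
ee_rot: [-1.572, -0.0, 1.565]
force: [-0.8, 0.1, 2.1]
grip_width: 0.0455
```

```bash
python3 -m pendant '[{"jaw":150,"dx":0,"dy":-1,"dz":0,"twist":0},{"jaw":150,"dx":0,"dy":-4,"dz":0,"twist":0},{"jaw":150,"dx":0,"dy":-8,"dz":0,"twist":0},{"jaw":150,"dx":-1.5,"dy":-11.5,"dz":-0.4,"twist":0},{"jaw":150,"dx":-5,"dy":-12,"dz":-1.4,"twist":0}]'
python3 -m pendant '[{"jaw":150,"dx":-4.5,"dy":0,"dz":-1.3,"twist":0},{"jaw":150,"dx":-9,"dy":0,"dz":-2.6,"twist":0},{"jaw":150,"dx":-14,"dy":0,"dz":-4,"twist":0},{"jaw":150,"dx":-18,"dy":0,"dz":-5.2,"twist":0},{"jaw":150,"dx":-20,"dy":0,"dz":-5.8,"twist":0}]'
python3 -m pendant '[{"jaw":150,"dx":0,"dy":0,"dz":0,"twist":0},{"jaw":150,"dx":0,"dy":0,"dz":0,"twist":0}]'
python3 look.py pics/w11.png
python3 - <<'E'
from ef import *
c=cam('wrist');s=arm.get_state();z=s['eef_pos'][2];d=edges(cv2.imread('pics/w11.png')[:,:,::-1])
for r in(.023,.020):
  for dz in(.006,.004,.002,0,-.002): print(r,dz,best(c,d,r,z-dz,*s['eef_pos'][:2],.010,310))
print('big',best(c,d,.062,.036,.6132,-.0636,.01,200),'mid',best(c,d,.034,.052,.6132,-.0636,.01,240),best(c,d,.031,.052,.6132,-.0636,.01,240))
print(delta([.6145,-.0621,.09]))
E
```

```text
clock: 19.6
eef_pos: [0.5581, 0.139, 0.1765]
ee_rot: [-1.577, -0.001, 1.568]
force: [0.4, 0.3, -1.1]
grip_width: 0.0458
clock: 20.23
eef_pos: [0.614, -0.0641, 0.1722]
ee_rot: [-1.57, 0.0, 1.563]
force: [-0.4, 0.2, 0.5]
grip_width: 0.0454
clock: 20.48
eef_pos: [0.6137, -0.0607, 0.1722]
ee_rot: [-1.571, -0.001, 1.566]
force: [0.7, 0.2, -0.1]
grip_width: 0.0455
t 20.48 tcp [ 0.6137 -0.0607  0.1722] rot [-1.5706 -0.0007  1.5662] w 0.0455 F [ 0.7263  0.1982 -0.0806]
0.023 0.006 (0.46, np.float64(0.6137), np.float64(-0.061))
0.023 0.004 (0.38, np.float64(0.6127), np.float64(-0.061))
0.023 0.002 (0.76, np.float64(0.6122), np.float64(-0.061))
0.023 0 (1.13, np.float64(0.6112), np.float64(-0.0605))
0.023 -0.002 (1.53, np.float64(0.6107), np.float64(-0.0605))
0.02 0.006 (2.27, np.float64(0.6052), np.float64(-0.0605))
0.02 0.004 (2.23, np.float64(0.6047), np.float64(-0.061))
0.02 0.002 (2.2, np.float64(0.6037), np.float64(-0.061))
0.02 0 (2.26, np.float64(0.6037), np.float64(-0.061))
0.02 -0.002 (2.23, np.float64(0.6092), np.float64(-0.063))
big (0.61, np.float64(0.6127), np.float64(-0.0636)) mid (1.32, np.float64(0.6107), np.float64(-0.0626)) (1.09, np.float64(0.6082), np.float64(-0.0641))
[-0.1674  8.2314 -0.0758]
```

The held red cap has the same tool offset as the brass cap had, so the target TCP is about (.6145,-.062). I expect contact near TCP z .080.

```bash
python3 -m pendant '[{"jaw":150,"dx":-0.15,"dy":3,"dz":-0.08,"twist":0},{"jaw":150,"dx":-0.15,"dy":6,"dz":-0.08,"twist":0},{"jaw":150,"dx":-0.15,"dy":7.5,"dz":-0.08,"twist":0},{"jaw":150,"dx":-0.15,"dy":8.4,"dz":-0.08,"twist":0},{"jaw":150,"dx":-0.15,"dy":8.4,"dz":-0.08,"twist":0}]'
python3 -m pendant '[{"jaw":150,"dx":0,"dy":0.1,"dz":0,"twist":0},{"jaw":150,"dx":0,"dy":0.2,"dz":0,"twist":0},{"jaw":150,"dx":0,"dy":0.3,"dz":0,"twist":0},{"jaw":150,"dx":0,"dy":0.4,"dz":0,"twist":0},{"jaw":150,"dx":0,"dy":0.4,"dz":0,"twist":0}]'
python3 -m pendant '[{"jaw":150,"dx":0,"dy":0.1,"dz":0,"twist":0},{"jaw":150,"dx":0,"dy":0.1,"dz":0,"twist":0}]'
python3 -m pendant '[{"jaw":150,"dx":0,"dy":0.1,"dz":0,"twist":0},{"jaw":150,"dx":0,"dy":0.1,"dz":0,"twist":0}]'
```

```text
clock: 21.15
eef_pos: [0.6147, -0.0632, 0.0882]
ee_rot: [-1.571, -0.0, 1.566]
force: [0.2, 0.3, -0.6]
grip_width: 0.0454
clock: 21.78
eef_pos: [0.6146, -0.0636, 0.084]
ee_rot: [-1.571, -0.0, 1.565]
force: [0.3, 0.5, 0.2]
grip_width: 0.0455
clock: 22.02
eef_pos: [0.6146, -0.0636, 0.083]
ee_rot: [-1.571, -0.0, 1.565]
force: [-0.2, -0.5, -0.9]
grip_width: 0.0455
clock: 22.28
eef_pos: [0.6146, -0.0636, 0.082]
ee_rot: [-1.571, -0.0, 1.565]
force: [-0.4, -0.3, -0.5]
grip_width: 0.0455
```

```bash
python3 -m pendant '[{"jaw":150,"dx":0.13,"dy":0,"dz":0,"twist":0},{"jaw":150,"dx":0.13,"dy":0.1,"dz":0,"twist":0},{"jaw":150,"dx":0.13,"dy":0.1,"dz":0,"twist":0}]'
python3 -m pendant '[{"jaw":150,"dx":0,"dy":0.1,"dz":0,"twist":0},{"jaw":150,"dx":0,"dy":0.1,"dz":0,"twist":0}]'
python3 -m pendant '[{"jaw":150,"dx":0,"dy":0.05,"dz":0,"twist":0},{"jaw":150,"dx":0,"dy":0.05,"dz":0,"twist":0}]'
```

```text
clock: 22.65
eef_pos: [0.6146, -0.0623, 0.081]
ee_rot: [-1.571, -0.0, 1.565]
force: [0.8, 0.3, -0.9]
grip_width: 0.0456
clock: 22.9
eef_pos: [0.6146, -0.0623, 0.08]
ee_rot: [-1.571, -0.0, 1.565]
force: [-0.3, -1.1, -1.0]
grip_width: 0.0456
clock: 23.15
eef_pos: [0.6147, -0.0623, 0.0796]
ee_rot: [-1.571, -0.0, 1.565]
force: [0.6, -0.2, -0.6]
grip_width: 0.0455
```

```bash
python3 -m pendant '[{"jaw":150,"dx":0,"dy":0.07,"dz":0,"twist":0},{"jaw":150,"dx":0,"dy":0.07,"dz":0,"twist":0}]'
python3 -m pendant '[{"jaw":150,"dx":0,"dy":0.07,"dz":0,"twist":0},{"jaw":150,"dx":0,"dy":0.07,"dz":0,"twist":0}]'
```

```text
clock: 23.4
eef_pos: [0.6147, -0.0623, 0.0789]
ee_rot: [-1.571, -0.0, 1.565]
force: [0.1, 0.2, -0.9]
grip_width: 0.0458
clock: 23.65
eef_pos: [0.6148, -0.0623, 0.0787]
ee_rot: [-1.571, 0.0, 1.565]
force: [-0.7, -0.8, 2.3]
grip_width: 0.0458
```

Contact came at TCP z .0787. That is 26 mm above the grasp height, matching the expected 10 + 16. Releasing.

```bash
python3 -m pendant '[{"jaw":150,"dx":0,"dy":0.03,"dz":0,"twist":0},{"jaw":95,"dx":0,"dy":0,"dz":0,"twist":0},{"jaw":95,"dx":0,"dy":0,"dz":0,"twist":0},{"jaw":95,"dx":0,"dy":0,"dz":0,"twist":0},{"jaw":95,"dx":0,"dy":-1.5,"dz":0,"twist":0}]'
python3 -m pendant '[{"jaw":90,"dx":0,"dy":-4,"dz":0,"twist":0},{"jaw":40,"dx":0,"dy":-10,"dz":0,"twist":0},{"jaw":0,"dx":0,"dy":-15,"dz":3,"twist":0},{"jaw":0,"dx":0,"dy":-15,"dz":3,"twist":0},{"jaw":0,"dx":0,"dy":-15,"dz":3,"twist":0}]'
python3 look.py pics/w12.png
python3 - <<'E'
from ef import *
c=cam('wrist');d=edges(cv2.imread('pics/w12.png')[:,:,::-1])
for r,z in((.059,.036),(.062,.036),(.031,.052),(.034,.052),(.023,.076),(.020,.076)):print(r,z,best(c,d,r,z,.6125,-.0626,.01,300))
t=cams.grab_frame('top')[:,:,::-1];a=cv2.resize(t[150:290,60:410],(400,160));w=cv2.imread('pics/w12.png')
u,v=proj(c,[.612,-.063,.05]).astype(int);print(u,v)
cr=cv2.resize(w[max(v-75,0):v+75,u-100:u+100],(800,600),interpolation=cv2.INTER_CUBIC)
cr[:160,:400]=a;cv2.imwrite('pics/fin.png',cr)
E
```

```text
clock: 24.28
eef_pos: [0.6137, -0.0622, 0.0919]
ee_rot: [-1.567, -0.001, 1.565]
force: [0.1, 0.3, -0.2]
grip_width: 0.0549
clock: 24.9
eef_pos: [0.5848, -0.0621, 0.2437]
ee_rot: [-1.572, 0.0, 1.565]
force: [0.0, -0.0, -0.6]
grip_width: 0.0878
t 24.9 tcp [ 0.5848 -0.0621  0.2437] rot [-1.5719  0.0002  1.565 ] w 0.0878 F [ 0.0278 -0.0195 -0.5717]
0.059 0.036 (0.22, np.float64(0.6115), np.float64(-0.0636))
0.062 0.036 (0.3, np.float64(0.6115), np.float64(-0.0636))
0.031 0.052 (0.25, np.float64(0.612), np.float64(-0.0621))
0.034 0.052 (0.79, np.float64(0.6085), np.float64(-0.0626))
0.023 0.076 (0.54, np.float64(0.6125), np.float64(-0.0626))
0.02 0.076 (0.66, np.float64(0.6125), np.float64(-0.0631))
256 200
```

View pics/fin.png

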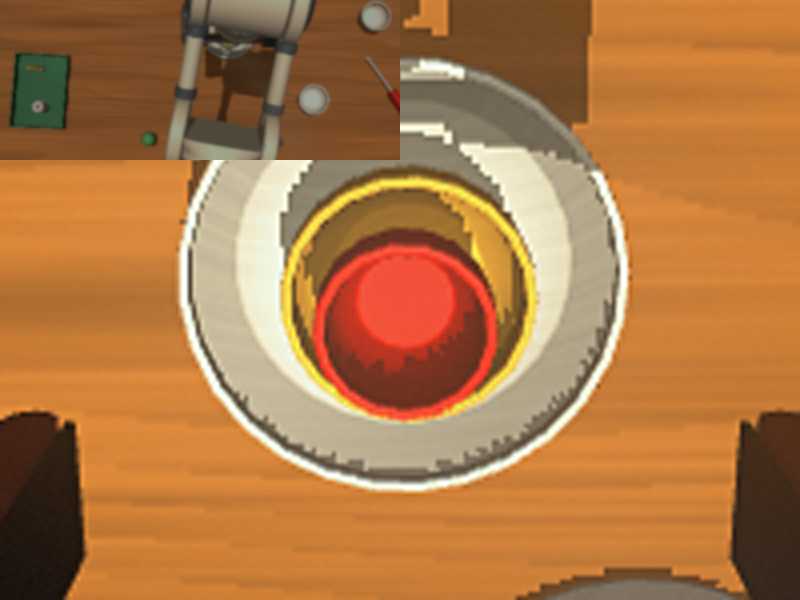

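The final picture shows all three caps mouth up and nested, with the red rim centred near (406,332) in the crop. At their nested heights the fitted rim centres agree within 2 mm, and the big cap has not moved. The roller stands in the tray, clear of the spring.

```bash
python3 -c "
from plant import arm
print(arm.sign_off())"
```

```text
the job is handed in; nothing more can be done
None
```

The caps are nested in the big cap and the job is handed in, at about 25 s on the clock. The steel roller went first and stands upright in the empty near half of the green tray. Then I lowered the brass cap into the big cap and the red cap into the brass one, each to a light contact before letting go.

**Last checks:**
- **Centring:** fitted rim centres were big (.6115, -.0636), brass (.612, -.062) and red (.6125, -.063). All three agree within 2 mm and fit at the expected nested heights.
- **Seating:** the brass cap touched down about 10 mm above its grasp height, as expected. The red cap touched down 26 mm above its own, also as expected.
- **Big cap:** it fitted at the same spot after the red cap was set in as it did after the brass one.
- **Forces:** the highest reading at the end of a move was about 11 N, when the roller was set down.
- **Bystanders:** the spring, stopper, grey caps and screwdriver looked undisturbed in the last pictures. I did not recheck the reel, lens, cleaner and lamp knob, but nothing was moved near them.

**Did not fully agree:**
- The top camera read x about 3–5 mm lower than the wrist camera, and wrist readings of x drifted about 3 mm with height. I worked from offsets relative to the cap below instead.
- The fit to the brass cap's outer rim was poor, so I used its inner rim.
- The first batch of moves was refused because each row needs all five fields. Nothing moved.

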